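# Press a damper stack under the toggle clamp

### The job

Lay the bare aluminium disc flat and centred on the round nest of the clamping fixture, then lay the orange disc centred on top of it. Swing the red handle of the toggle clamp up and over centre until it locks upright with the rubber foot pressing on the stack, let go of it for about two seconds, then swing the handle all the way back so that the clamp arm stands clear again and let go. The stack stays centred on the nest, and the black spare disc and everything else on the bench are left where they are.

Things in the scene. Friction and masses are not known exactly. Their poses are not given: they have to be found in the camera images.
- fixture: Clamp fixture fixed to the bench: aluminium plate 85 x 200 x 10 mm, a round dark nest at one end, a steel toggle clamp at the other. Origin under the nest's centre, on the plate's underside, 3 mm above the table (on the blue mat). z up; y from nest to clamp; x along the clamp's hinges. The plate spans y = -45 to 155 mm, the clamp bracket y = 87 to 143 mm, up to z = 60 mm.
- nest (a point): Centre of the nest's flat top, a dark steel disc 44 mm in diameter, 20 mm above the fixture's underside (10 mm above its base plate). Same axes as the fixture.
- clamp_handle (a joint): Handle angle (rad): 0 = upright at its stop, clamp shut and locked; 1.25 = lying back at its other stop, clamp open. Starts at about 1.25. Dead centre is at 0.15: below it the handle snaps to 0 if a stack is under the foot. The linked arm lies level over the nest at 0 and stands up, tilted back from the nest, at 1.25. About 5 N at the ball works it.
- handle_hinge (a point): The handle's hinge axis (parallel to the fixture's x), 43 mm above the fixture's underside and 122 mm from the nest's centre towards fixture +y.
- handle_ball (a point): Centre of the red ball (26 mm in diameter) at the handle's end, 110 mm from handle_hinge; below the ball is a red grip 16 mm in diameter. At handle angle h the ball is 110 cos h above the hinge and 110 sin h from it towards fixture +y (away from the nest).
- clamp_foot: Black rubber foot, 22 mm in diameter, sprung, under the end of the clamp arm (100 mm from the arm's hinge). Origin at the centre of its pressing face. Shut, it bears on the middle of the stack with about 6 N.
- alu_disc: Bare aluminium disc, 50 mm in diameter, 8 mm thick, lying on the mat, with a small dark dot in the middle of its top. Origin at the centre of its underside, z up.
- orange_disc: Orange disc, 50 mm in diameter, 8 mm thick, lying on the mat. Origin at the centre of its underside, z up.
- black_disc: Spare black disc of the same size, to be left alone. Origin at the centre of its underside.
- spool: Solder spool, 56 mm in diameter, 50 mm high, standing; bystander. Origin under its centre.
- pliers: Yellow pliers lying on the mat, 155 mm long, 16 mm high; bystander. Origin at the pivot.
- screwdriver: Screwdriver lying on the mat, 160 mm long; bystander.
- jar: Small jar, 40 mm in diameter, 45 mm high; bystander. Origin under its centre.
- motor: Small electric motor, 28 mm in diameter, 32 mm high with its shaft; bystander. Origin under its centre.
- battery: Yellow and black battery pack, 75 x 35 x 28 mm; bystander. Origin under its centre.
- transmitter: Black radio transmitter, 130 x 170 x 45 mm with two sticks up to 68 mm high; bystander. Origin under its centre.

How it is judged:
By the outcome, as a careful person would: the job done as asked, in the order asked, and still so for the second after the job is handed in, with the robot touching nothing.
It also fails if it takes over 67 s, if anything falls off the work surface, if the arm or the gripper's body presses on something with over 40 N, if the wrist force passes 120 N, or if a joint passes its speed limit or range.

### The arm

A 7-joint arm with a two-finger parallel gripper is mounted at the origin on the work surface. World frame = base frame: x ahead of the robot, y to its left, z up, the work surface at z = 0. Lengths are in m, angles in rad, forces in N, time in s.
With the tool pointing down it reaches from about 0.4 to 0.85 m from the base axis. Payload 4.5 kg.
Tool frame: the origin (TCP) lies midway between the tips of the shut fingers; the grasp point (between the pads) lies 19 mm behind it; z points along the fingers, y is the line along which they close (so a half turn about z gives the same grasp; the last joint's range is limited). The gripper opens to 88 mm and grips with 3 to 60 N. Pads are 18 mm wide; open, the fingers measure 123 mm over their backs; the gripper's body (75 mm by 187 mm) begins 45 mm behind the grasp point.
Start: joints at [1.324, 0.689, -0.195, 1.565, 0.157, 0.902, -0.215], TCP at [0.173, -0.601, 0.239] pointing down, gripper open.
Joint ranges: [-3.01, 3.01], [-0.46, 2.08], [-1.47, 1.51], [0.13, 2.56], [-1, 4.14], [0.04, 2.09], [-2.66, 2.66]. Speed limits (rad/s): [2.57, 2.57, 3.14, 3.14, 3.14, 3.14, 3.14].

### API

Orientations are given as a unit quaternion [x, y, z, w].
In Python, from plant import sensors, eyes, finish_job gives the robot as it stands.
- The arm moves only by the tool send_rows, never from a script. Its argument "rows" is text: rows parted by semicolons, each of 4 numbers parted by spaces: the shift along the tool's x, y, z normalised to -1 to 1, where 1 is 30 cm, then the turn about the tool's z normalised to -1 to 1, where 1 is 2 pi rad. A call has 1 to 10 rows; each row is the pose to reach, as a shift and turn from the pose commanded when the call began, along the tool's axes at that moment, turning the shorter way round; what a row does not reach only later rows make up. A row lasts 1/12 s, in which the tool goes at most 41.7 mm and 7.16 degrees, less where a joint would pass 70% of its speed; a pose out of reach is approached as far as the arm can. A call with a number of a shift or a turn outside -1 to 1 is refused whole. A call with a gripper value outside its range is refused whole. "jaw" is the closure, from -1 (fully open) to 1 (shut), set as the call begins (left out, the last holds). The fingers move at their own pace and stop on an object; "force" is the grip in N (left out, the last holds). Time passes only in rows, so rows that repeat a pose let the fingers close. It gives the time, the measured TCP pose, the force, the opening and the grip force at its end, in the units of the state.
- sensors.get_state(): the state, without advancing time (a new reading comes with each control period).
- eyes.snapshot(name): name is "scene" or "top" or "wrist"; returns (picture, depth): 384x512x3 uint8, red, green, blue; 384x512 float32, m along the optical axis (not along the pixel's ray), 0 where there is no reading.
- eyes.calibration(name): a dict with "fov_y" (degrees; the focal length in pixels is half the picture's height over the tangent of half this angle, whatever the lens; pixels are square), "cx", "cy" (the principal point, pixels), "world_from_camera" (4x4, takes a point from camera to world coordinates). Camera axes: x right, y down, z forward; pixel columns grow to the right and rows downward; lengths in m; the calibration is good to about 2 mm. A picture is of the moment at which its call begins: read the wrist's pose just before it. calibration takes no time and is no camera call; for the wrist camera it gives the pose at the moment of the call.
- finish_job(): hands the job in; it is judged then, once.
The state is a dict: "clock": time; "q": joint angles; "qd": joint speeds; "joint_torque": joint torques, N m; "tool_pos": TCP position; "eef_rot": TCP orientation; "contact_force": force on the tool from outside, world axes, zero at the start; "moment": the same for the moment, N m; "opening": opening from 0.0 (shut) to 1.0 (fully open); "finger_force": force on a finger pad.
Only numpy, scipy, OpenCV 4.12 (cv2) and the standard library are available. Lean on these libraries where they do the work, as an engineer would, in place of code of your own. Each camera call takes 0.05 s, during which the arm holds its last target. There are 200 camera calls.

## Working session

There is one attempt and no reset: what is moved stays moved. The work goes in short steps, Python scripts to look and compute and a tool call to move; the robot and the scene stay as the last step left them, time stands still between calls to the robot, and variables do not carry over. Pictures are saved under pics/ and viewed, at most 10 in all, crops included, and the job is handed in when it is done.

Besides the shell and the picture viewer there is one more tool, called after "Emit:" as name(argument=value, ...) on one line, values as JSON. send_rows: Moves the arm, as the interface text tells. Scaled input: -1 to 1 covers 30 cm each way for a shift and 2 pi rad each way for a turn. Its arguments: {"type":"object","properties":{"rows":{"type":"string"},"jaw":{"type":"number"},"force":{"type":"number"}},"required":["rows"]}

```bash
mkdir -p pics; python3 - <<'E'
from plant import sensors, eyes
import cv2, numpy as np, pickle
d={}
for n in ("top","scene"):
    c=eyes.calibration(n); p,z=eyes.snapshot(n); d[n]=(c,p,z)
    cv2.imwrite(f"pics/{n}0.png",cv2.resize(p[:,:,::-1],(800,600),interpolation=cv2.INTER_CUBIC)); print(n,c)
pickle.dump(d,open("d0.pkl","wb"))
s=sensors.get_state();print(s)
E
```

```text
top {'fov_y': 45.10206681145368, 'cx': 254.95976806155653, 'cy': 188.495869403761, 'world_from_camera': array([[-0.00878872, -0.9968698 ,  0.07857075,  0.44101251],
       [-0.99995809,  0.00856007, -0.00324643,  0.08626117],
       [ 0.00256369, -0.07859599, -0.99690325,  1.54915998],
       [ 0.        ,  0.        ,  0.        ,  1.        ]])}
scene {'fov_y': 47.35091398502557, 'cx': 260.3822656910413, 'cy': 193.93144153579874, 'world_from_camera': array([[-0.25182065,  0.57759759, -0.77650974,  1.62211648],
       [ 0.96776544,  0.15365233, -0.19955204,  0.3459489 ],
       [ 0.00405176, -0.80173062, -0.59767182,  0.94639584],
       [ 0.        ,  0.        ,  0.        ,  1.        ]])}
{'clock': 0.1, 'q': array([ 1.32380318,  0.68988968, -0.19451817,  1.56622179,  0.15730567,
        0.90251846, -0.2151097 ]), 'qd': array([-0.0001544 , -0.00089175, -0.0001929 , -0.00490275, -0.00177715,
        0.00166485, -0.00098346]), 'joint_torque': array([-4.01621030e-03, -5.28499317e+01, -1.27180818e+00, -1.53837454e+01,
       -5.25772898e-02,  2.00429007e-03,  6.44450347e-05]), 'tool_pos': array([ 0.1729969 , -0.59999316,  0.23800157]), 'eef_rot': array([ 9.90155597e-01,  1.39968627e-01, -1.78619424e-04, -8.03388920e-04]), 'contact_force': array([ 0.19527846, -0.33815932,  0.03913636]), 'moment': array([-0.02142431,  0.01989027, -0.01026449]), 'finger_force': 0.0, 'opening': 0.9982290867411183}
```

View pics/top0.png

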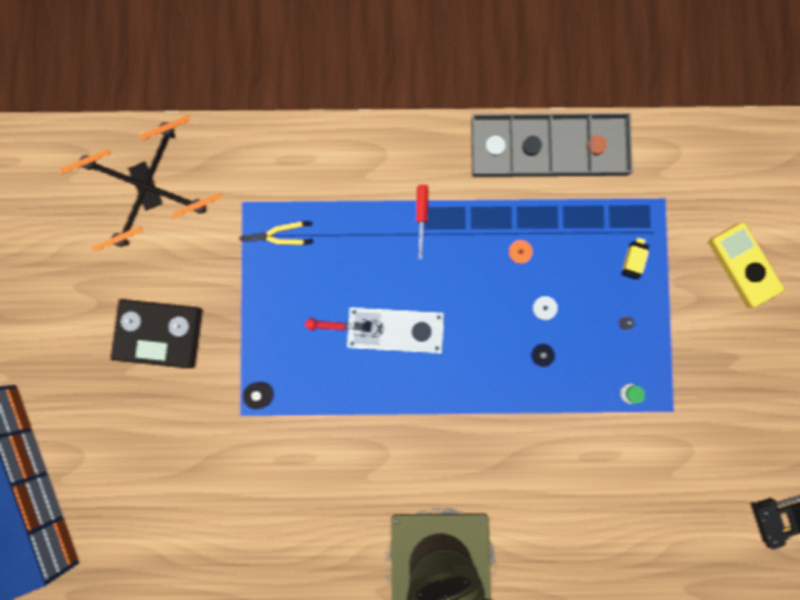

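View pics/scene0.png

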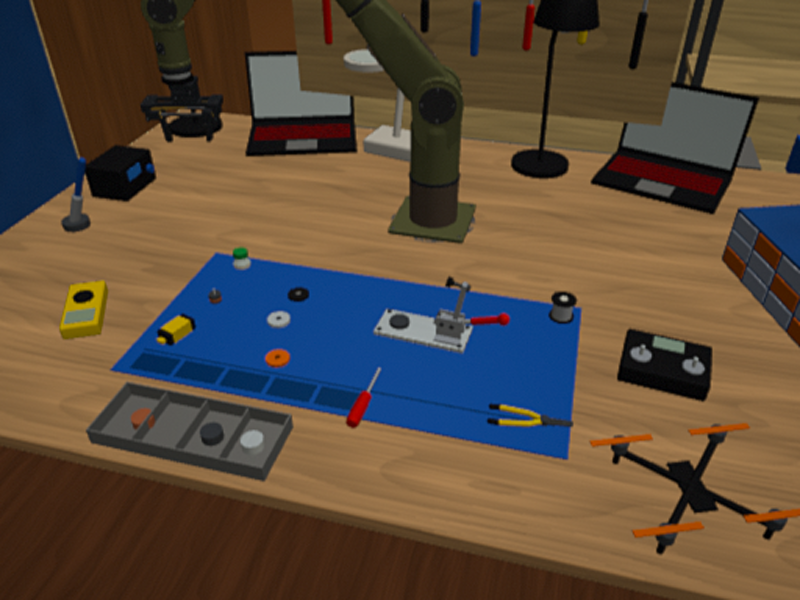

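The top view (800x600) shows the alu disc at (545,308), orange at (521,251), black at (543,355), the nest at (422,331) and the red ball at (311,324). The scene view agrees: the clamp arm is up and the handle lies towards +y.

```bash
cat >h.py <<'E'
import cv2, numpy as np
from scipy.spatial.transform import Rotation as R
def cast(c,u,v,z):
    f=192/np.tan(np.radians(c["fov_y"])/2); M=c["world_from_camera"]
    d=M[:3,:3]@np.array([(u-c["cx"])/f,(v-c["cy"])/f,1.]); o=M[:3,3]
    return o+d*(z-o[2])/d[2]
def proj(c,p):
    f=192/np.tan(np.radians(c["fov_y"])/2); M=c["world_from_camera"]
    q=M[:3,:3].T@(np.asarray(p)-M[:3,3]); return f*q[:2]/q[2]+[c["cx"],c["cy"]]
def blobs(mask,amin=20,amax=1e9):
    n,l,s,ce=cv2.connectedComponentsWithStats(mask.astype(np.uint8))
    return [(ce[i],s[i,4],s[i,:4]) for i in range(1,n) if amin<s[i,4]<amax]
def tool(s,p):  # world point -> tool shift in row units (TCP to p)
    return R.from_quat(s["eef_rot"]).inv().apply(np.asarray(p)-s["tool_pos"])/0.3
E
python3 - <<'E'
from h import *; import pickle
d=pickle.load(open("d0.pkl","rb"))
for n in ("top","scene"):
    c,p,z=d[n]; h=cv2.cvtColor(p,cv2.COLOR_RGB2HSV).astype(int); H,S,V=h[...,0],h[...,1],h[...,2]
    if n=="top": k=lambda m,x0,x1,y0,y1:(np.where((np.arange(512)>=x0)&(np.arange(512)<x1)&((np.arange(384)>=y0)&(np.arange(384)<y1))[:,None],m,False))
    if n!="top": continue
    blue=(H>100)&(H<125)&(S>120)
    for nm,x0,x1,y0,y1,zz in (("orange",322,346,149,173,.011),("alu",337,361,185,209,.011),("black",336,360,215,239,.011)):
        m=k(~blue,x0,x1,y0,y1)
        for b in blobs(m): print(nm,b,cast(c,*b[0],zz))
    plate=k(~blue,222,288,190,235)
    cn=max(cv2.findContours(k(S<60,222,288,190,235).astype(np.uint8),0,1)[0],key=cv2.contourArea); r=cv2.minAreaRect(cn); print("plate",r,[cast(c,*q,.013) for q in cv2.boxPoints(r)])
    for b in blobs(k((V<120),256,284,198,226)): print("nest",b,cast(c,*b[0],.023))
    for b in blobs(k(((H<8)|(H>172))&(S>150),190,225,195,220)): print("handle",b)
    for b in blobs(k(((H<8)|(H>172))&(S>150),190,204,195,220)): print("ball",b,cast(c,*b[0],.003+.043+.0347))
    for q in ((267,164),(202,148)): pass
E
```

```text
orange (array([332.75943396, 160.59433962]), np.int32(212), array([325, 153,  17,  16], dtype=int32)) [ 0.65388322 -0.18054139  0.011     ]
alu (array([348.4679803 , 196.66009852]), np.int32(203), array([341, 189,  16,  16], dtype=int32)) [ 0.532261   -0.23026857  0.011     ]
black (array([347.21186441, 226.96610169]), np.int32(118), array([342, 221,  12,  13], dtype=int32)) [ 0.43161767 -0.22361362  0.011     ]
plate ((252.3275909423828, 210.9310302734375), (61.012184143066406, 25.30919075012207), 3.3664605617523193) [array([0.45245403, 0.19431169, 0.013     ]), array([0.53626975, 0.18911242, 0.013     ]), array([ 0.52258172, -0.01342264,  0.013     ]), array([ 0.4388474 , -0.00735588,  0.013     ])]
nest (array([269.28571429, 211.86734694]), np.int32(98), array([264, 207,  11,  11], dtype=int32)) [0.48357197 0.03472323 0.023     ]
handle (array([206.63218391, 207.5862069 ]), np.int32(87), array([196, 204,  25,   7], dtype=int32))
ball (array([199.28571429, 207.05714286]), np.int32(35), array([196, 204,   8,   7], dtype=int32)) [0.4991574  0.25874772 0.0807    ]
```

Emit:
send_rows(rows="0.75 -0.43 0 -0.194;0.75 -0.43 0 -0.194;0.75 -0.43 0 -0.194;0.75 -0.43 0 -0.194;0.75 -0.43 0 -0.194;0.75 -0.43 0 -0.194;0.75 -0.43 0 -0.194;0.75 -0.43 0 -0.194;0.75 -0.43 0 -0.194;0.75 -0.43 0 -0.194", jaw=-1, force=15)

```text
clock: 0.93
tool_pos: [0.3537, -0.4137, 0.2384]
eef_rot: [0.729, 0.684, -0.0, -0.0]
contact_force: [0.2, -0.2, 0.3]
opening: 1.0
finger_force: 0.0
```

```bash
python3 - <<'E'
from h import *; from plant import sensors,eyes
s=sensors.get_state(); c=eyes.calibration("wrist")
r=R.from_quat(s["eef_rot"]); print(s["clock"],s["tool_pos"],r.as_matrix().round(4),s["q"])
print("cam in tool",r.inv().apply(c["world_from_camera"][:3,3]-s["tool_pos"]), (r.inv().as_matrix()@c["world_from_camera"][:3,:3]).round(3),c["fov_y"])
print(tool(s,[.532,-.230,.238]))
E
```

```text
0.9333 [ 0.35370687 -0.41369297  0.23841834] [[ 6.39e-02  9.98e-01 -7.00e-04]
 [ 9.98e-01 -6.39e-02  5.00e-04]
 [ 4.00e-04 -7.00e-04 -1.00e+00]] [ 1.10026896  0.62214623 -0.5311972   1.79972376  0.41074192  0.83230659
  0.30542301]
cam in tool [ 0.07826742  0.00050084 -0.14581586] [[-0.001 -0.954 -0.301]
 [ 1.    -0.001 -0.001]
 [ 0.    -0.301  0.954]] 71.36690858091288
[0.64904616 0.55395643 0.00126547]
```

Emit:
send_rows(rows="0.649 0.554 0.15 0;0.649 0.554 0.15 0;0.649 0.554 0.15 0;0.649 0.554 0.15 0;0.649 0.554 0.15 0;0.649 0.554 0.15 0;0.649 0.554 0.15 0;0.649 0.554 0.15 0;0.649 0.554 0.15 0")

```text
clock: 1.68
tool_pos: [0.5327, -0.2319, 0.1932]
eef_rot: [0.731, 0.682, -0.001, -0.0]
contact_force: [-0.4, -1.0, 0.3]
opening: 0.998
finger_force: 0.0
```

```bash
python3 - <<'E'
from h import *; from plant import sensors,eyes
s=sensors.get_state(); c=eyes.calibration("wrist"); p,z=eyes.snapshot("wrist")
np.savez("w1.npz",p=p,z=z); cv2.imwrite("pics/w1.png",p[:,:,::-1])
print(s["tool_pos"],s["qd"].round(3),proj(c,[.532,-.230,.011]),proj(c,[.654,-.1805,.011]))
h=cv2.cvtColor(p,cv2.COLOR_RGB2HSV).astype(int); blue=(h[...,0]>100)&(h[...,0]<125)&(h[...,1]>120)
for b in blobs(~blue,500): print(b,cast(c,*b[0],.011))
E
```

```text
[ 0.53271676 -0.23187706  0.19320701] [ 0.046 -0.013  0.031  0.009  0.005  0.003 -0.   ] [258.76310914 172.37427397] [358.06791586 124.77730804]
(array([247.1291194 , 253.44616195]), np.int32(89212), array([  0,   0, 512, 384], dtype=int32)) [ 0.50767131 -0.3436059   0.011     ]
(array([358.39689441, 124.62484472]), np.int32(1610), array([336, 102,  45,  46], dtype=int32)) [ 0.65438298 -0.18035076  0.011     ]
(array([259.64208075, 172.01552795]), np.int32(1288), array([240, 152,  41,  41], dtype=int32)) [ 0.53313386 -0.2296178   0.011     ]
(array([178.69759036, 171.37228916]), np.int32(830), array([162, 155,  37,  35], dtype=int32)) [ 0.43182594 -0.22163315  0.011     ]
```

View pics/w1.png

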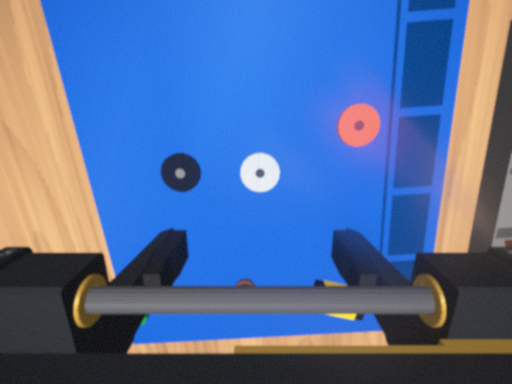

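The wrist view confirms the alu disc at (260,172), orange at (358,125) and black at (179,171). It matches the top-view positions to within about 1 mm, so I'm descending.

Emit:
send_rows(rows="0 0 0.1 0;0 0 0.2 0;0 0 0.3 0;0 0 0.4 0;0 0 0.5 0;0 0 0.56 0;0 0 0.56 0;0 0 0.56 0", jaw=-0.5)

```text
clock: 2.4
tool_pos: [0.5316, -0.2337, 0.0255]
eef_rot: [0.733, 0.681, -0.001, -0.0]
contact_force: [0.6, 0.2, 0.3]
opening: 0.752
finger_force: 0.0
```

```bash
python3 - <<'E'
from h import *; from plant import sensors,eyes
s=sensors.get_state(); r=R.from_quat(s["eef_rot"]).as_matrix(); print(r.round(4), np.degrees(np.arctan2(r[1,1],r[0,1])))
print(s["clock"],s["tool_pos"],s["opening"],tool(s,[.533,-.230,.006]))
c=eyes.calibration("wrist"); p,z=eyes.snapshot("wrist"); h=cv2.cvtColor(p,cv2.COLOR_RGB2HSV).astype(int)
print(proj(c,[.533,-.230,.011])); np.savez("w2.npz",p=p,z=z)
for b in blobs((h[...,1]<60)&(h[...,2]>140),300): print(b,cast(c,*b[0],.011))
E
```

```text
[[ 7.360e-02  9.973e-01 -2.200e-03]
 [ 9.973e-01 -7.360e-02 -8.000e-04]
 [-1.000e-03 -2.200e-03 -1.000e+00]] -4.2229219317910305
2.4 [ 0.53163303 -0.23374396  0.02548961] 0.7520319993231086 [0.01284417 0.00376568 0.06494501]
[260.57619809 227.63858578]
(array([260.78467337, 225.57713568]), np.int32(3980), array([224, 190,  75,  72], dtype=int32)) [ 0.53324418 -0.22853952  0.011     ]
```

Emit:
send_rows(rows="0.014 0.004 0.03 0;0.014 0.004 0.05 0;0.014 0.004 0.066 0;0.014 0.004 0.066 0;0.014 0.004 0.066 0")

```text
clock: 2.87
tool_pos: [0.5346, -0.2277, 0.0058]
eef_rot: [0.732, 0.682, -0.0, -0.0]
contact_force: [0.4, -0.0, -0.3]
opening: 0.748
finger_force: 0.0
```

Emit:
send_rows(rows="0 0 0 0;0 0 0 0;0 0 0 0;0 0 0 0;0 0 0 0;0 0 0 0;0 0 0 0;0 0 0 0", jaw=1, force=15)

```text
clock: 3.53
tool_pos: [0.5348, -0.2278, 0.0061]
eef_rot: [0.732, 0.682, -0.0, 0.0]
contact_force: [0.2, -0.0, 3.0]
opening: 0.556
finger_force: 15.0
```

Emit:
send_rows(rows="0 0 -0.1 0;0 0 -0.2 0;0 0 -0.3 0;0.1 -0.03 -0.35 0;0.24 -0.06 -0.35 0;0.37 -0.1 -0.35 0;0.5 -0.13 -0.35 0;0.61 -0.165 -0.35 0;0.61 -0.165 -0.35 0;0.61 -0.165 -0.35 0")

```text
clock: 4.37
tool_pos: [0.4981, -0.0389, 0.111]
eef_rot: [0.73, 0.684, 0.0, -0.0]
contact_force: [-1.0, -0.2, -0.7]
opening: 0.557
finger_force: 15.0
```

```bash
python3 - <<'E'
from h import *; from plant import sensors,eyes
s=sensors.get_state(); c=eyes.calibration("wrist"); p,z=eyes.snapshot("wrist")
np.savez("w3.npz",p=p,z=z); cv2.imwrite("pics/w3.png",p[:,:,::-1])
import pickle; pickle.dump((s,c,p,z),open("w3.pkl","wb"))
print(s["tool_pos"],s["opening"],s["contact_force"],proj(c,[.4836,.0347,.023]),tool(s,[.4836,.0347,.1]))
E
```

```text
[ 0.49805736 -0.03886803  0.11100647] 0.5567449170676793 [-1.01845218 -0.16727728 -0.65732297] [236.12257585 115.97447087] [ 0.24153297 -0.0640515   0.03692982]
```

View pics/w3.png

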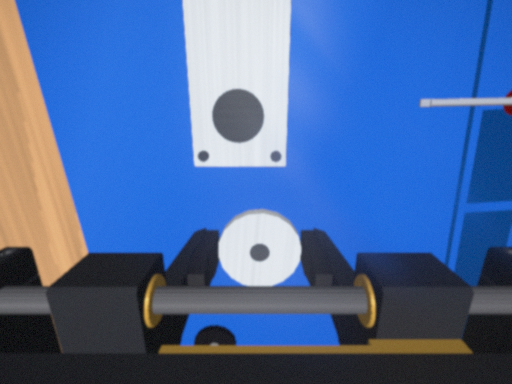

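The held disc is at (260,250) with its dot at (260,253), and the nest is at (238,116). Next I measure both.

```bash
python3 - <<'E'
from h import *; import pickle
s,c,p,z=pickle.load(open("w3.pkl","rb")); g=p.max(2).astype(int)
def dk(x0,x1,y0,y1,t):
    m=np.zeros(g.shape,bool); m[y0:y1,x0:x1]=g[y0:y1,x0:x1]<t; return m
for b in blobs(dk(205,272,80,150,130),200): print("nest",b,cast(c,*b[0],.023))
for b in blobs(dk(190,284,148,164,130),20): print("screw",b,cast(c,*b[0],.013))
D=[cast(c,*b[0],s["tool_pos"][2]+.005) for b in blobs(dk(245,275,240,266,130),60)]; print("dot",D,[(tool(s,x)*.3) for x in D])
h=cv2.cvtColor(p,cv2.COLOR_RGB2HSV).astype(int); m=(h[...,1]<60)&(h[...,2]>140); m[:200]=0;m[285:]=0
cn=max(cv2.findContours(m.astype(np.uint8),0,1)[0],key=cv2.contourArea); print("ellipse",cv2.fitEllipse(cn),len(cn))
print(z[116,238],z[253,260],z[230,245])
E
```

```text
nest (array([237.51148851, 115.23926074]), np.int32(2002), array([213,  90,  50,  52], dtype=int32)) [0.48481939 0.03521415 0.023     ]
screw (array([203.        , 155.57377049]), np.int32(61), array([199, 152,   9,   9], dtype=int32)) [0.44923898 0.00178859 0.013     ]
dot [array([ 0.4980613 , -0.04177279,  0.11600647])] [array([-0.002894  ,  0.00019072, -0.00500261])]
ellipse ((259.2563781738281, 247.93043518066406), (75.26007080078125, 82.60751342773438), 90.30703735351562) 224
0.2244005 0.15935728 0.15474951
```

Emit:
send_rows(rows="0.1 -0.03 0 0;0.18 -0.045 0.05 0;0.252 -0.062 0.1 0;0.252 -0.062 0.17 0;0.252 -0.062 0.2 0;0.252 -0.062 0.22 0;0.252 -0.062 0.22 0;0.252 -0.062 0.22 0;0.252 -0.062 0.22 0")

```text
clock: 5.17
tool_pos: [0.4858, 0.0338, 0.0455]
eef_rot: [0.733, 0.681, 0.0, 0.001]
contact_force: [-0.7, -0.1, -0.8]
opening: 0.553
finger_force: 15.0
```

```bash
python3 - <<'E'
from h import *; from plant import sensors,eyes
s=sensors.get_state(); c=eyes.calibration("wrist"); p,z=eyes.snapshot("wrist"); r=R.from_quat(s["eef_rot"]).as_matrix()
g=p.max(2).astype(int); u,v=proj(c,s["tool_pos"]+r[:,0]*-.0029+[0,0,.005]); print(u,v,g.shape)
m=np.zeros(g.shape,bool); a,b=int(v),int(u); m[a-14:a+14,b-14:b+14]=g[a-14:a+14,b-14:b+14]<130
for q in blobs(m,50): print("dot",q,cast(c,*q[0],s["tool_pos"][2]+.005))
print(s["tool_pos"],s["qd"].round(3),r.round(4),tool(s,[.4847,.0377,.026]))
cv2.imwrite("pics/w4.png",p[:,:,::-1])
E
```

```text
258.8366857438971 252.03984619435047 (384, 512)
dot (array([259.31304348, 252.23478261]), np.int32(230), array([251, 245,  18,  16], dtype=int32)) [0.48587114 0.03077846 0.05052424]
[0.48581126 0.03382248 0.04552424] [-0.006 -0.006 -0.007  0.     0.001 -0.004 -0.001] [[ 7.320e-02  9.973e-01  1.200e-03]
 [ 9.973e-01 -7.320e-02 -4.000e-04]
 [-3.000e-04  1.200e-03 -1.000e+00]] [ 0.01264076 -0.00472007  0.06507089]
```

View pics/w4.png

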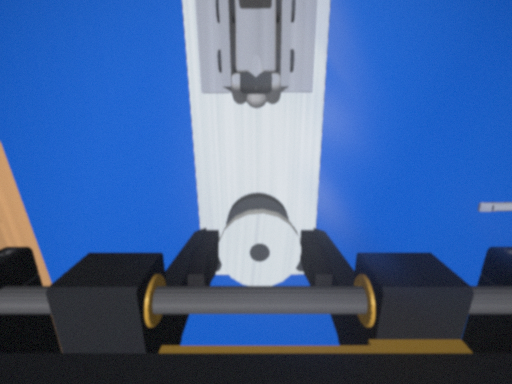

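The held disc's dot is at (259,252), just short of the nest peeking out at (258,205). The clamp is at the top of the picture, so I check the camera's clearance from the upright arm.

```bash
python3 - <<'E'
from h import *; from plant import sensors,eyes
c=eyes.calibration("wrist"); p,z=eyes.snapshot("wrist"); f=192/np.tan(np.radians(c["fov_y"])/2)
v,u=np.mgrid[0:130,190:330]; d=z[0:130,190:330]; P=np.stack([(u-c["cx"])/f*d,(v-c["cy"])/f*d,d],-1)@c["world_from_camera"][:3,:3].T+c["world_from_camera"][:3,3]
P=P[d>0]; i=P[:,2].argsort()[::-1][:2000:250]; print(P[i].round(3), d[d>0].min(), c["world_from_camera"][:3,3])
d=np.load  # scene depth
import pickle
c,p,z=pickle.load(open("d0.pkl","rb"))["scene"]; f=192/np.tan(np.radians(c["fov_y"])/2)
v,u=np.mgrid[175:225,275:335]; d=z[175:225,275:335]; P=np.stack([(u-c["cx"])/f*d,(v-c["cy"])/f*d,d],-1)@c["world_from_camera"][:3,:3].T+c["world_from_camera"][:3,3]
P=P[(d>0)]; P=P[(P[:,2]>.07)&(P[:,0]>.4)&(P[:,0]<.55)]
for a in np.arange(.07,.2,.01):
    Q=P[(P[:,2]>a)&(P[:,2]<=a+.01)]
    if len(Q): print(round(a,2),len(Q),Q.min(0).round(3),Q.max(0).round(3))
E
```

```text
[[0.503 0.123 0.065]
 [0.505 0.132 0.064]
 [0.479 0.146 0.063]
 [0.481 0.146 0.063]
 [0.506 0.127 0.063]
 [0.48  0.155 0.063]
 [0.503 0.141 0.062]
 [0.504 0.147 0.062]] 0.10847014 [0.49182047 0.11220107 0.19142823]
0.07 57 [0.492 0.157 0.07 ] [0.51  0.272 0.08 ]
0.08 45 [0.485 0.16  0.08 ] [0.517 0.272 0.09 ]
0.09 30 [0.494 0.163 0.09 ] [0.513 0.271 0.1  ]
0.1 8 [0.498 0.163 0.102] [0.504 0.173 0.11 ]
0.11 11 [0.496 0.165 0.11 ] [0.503 0.175 0.12 ]
0.12 7 [0.493 0.167 0.12 ] [0.501 0.177 0.127]
0.13 11 [0.495 0.168 0.131] [0.503 0.183 0.14 ]
0.14 36 [0.482 0.137 0.14 ] [0.508 0.188 0.15 ]
0.15 35 [0.483 0.139 0.15 ] [0.505 0.186 0.16 ]
0.16 1 [0.491 0.149 0.161] [0.491 0.149 0.161]
```

The camera would pass within about 20 mm of the raised arm, so I'm turning the tool 30° for placing.

Emit:
send_rows(rows="0.012 0 0 0.02;0.012 0 0 0.04;0.012 0 0 0.06;0.012 0 0 0.083;0.012 0 0 0.083;0.012 0 0 0.083;0.012 0 0 0.083")

```text
clock: 5.85
tool_pos: [0.4856, 0.0386, 0.0452]
eef_rot: [0.882, 0.471, 0.0, 0.0]
contact_force: [0.3, 0.1, -0.6]
opening: 0.555
finger_force: 15.0
```

```bash
cat > chk.py <<'E'
from h import *; from plant import sensors,eyes
def chk(off,nest,zt):
    s=sensors.get_state(); r=R.from_quat(s["eef_rot"]).as_matrix(); t=np.array(nest)-r[:,0]*off; t[2]=zt
    print(s["clock"],s["tool_pos"],s["q"][6],r[:2,0].round(3),"shift",tool(s,t))
E
python3 -c "
from chk import *; chk(-.0028,[.4845,.035,0],.026)"
```

```text
5.85 [0.48561313 0.03856566 0.04520523] -1.0609100253031432 [0.556 0.831] shift [-0.00262901  0.00350311  0.06401789]
```

Emit:
send_rows(rows="-0.003 0.003 0.02 0;-0.003 0.003 0.04 0;-0.003 0.003 0.055 0;-0.003 0.003 0.06 0;-0.003 0.003 0.063 0;-0.003 0.003 0.063 0;-0.003 0.003 0.063 0;-0.003 0.003 0.063 0")

```text
clock: 6.52
tool_pos: [0.4852, 0.0373, 0.0261]
eef_rot: [0.883, 0.47, -0.0, -0.0]
contact_force: [-0.6, -0.5, 6.1]
opening: 0.559
finger_force: 15.0
```

```bash
python3 -c "
from chk import *; chk(-.0028,[.4845,.035,0],.026)"
```

```text
6.5167 [0.48520957 0.03733471 0.02606022] -1.065660374233848 [0.558 0.83 ] shift [0.00155582 0.00238075 0.0001985 ]
```

Emit:
send_rows(rows="0 0 0 0;0 0 0 0;0 0 0 0;0 0 0 0;0 0 -0.05 0;0 0 -0.15 0;0 0 -0.27 0;0 0 -0.27 0;0 0 -0.27 0", jaw=-0.5)

```text
clock: 7.27
tool_pos: [0.487, 0.0375, 0.1085]
eef_rot: [0.883, 0.47, 0.002, 0.001]
contact_force: [-0.1, 0.2, 0.2]
opening: 0.752
finger_force: 0.0
```

```bash
python3 - <<'E'
from chk import *
s=sensors.get_state(); c=eyes.calibration("wrist"); p,z=eyes.snapshot("wrist"); cv2.imwrite("pics/w5.png",p[:,:,::-1])
g=p.max(2).astype(int); u,v=map(int,proj(c,[.4845,.035,.031])); print(u,v,s["tool_pos"])
m=np.zeros(g.shape,bool); m[v-9:v+9,u-9:u+9]=g[v-9:v+9,u-9:u+9]<130
for q in blobs(m,15): print("dot",q,cast(c,*q[0],.031))
print(tool(s,[.654,-.1805,.1]))
E
```

```text
258 205 [0.48704006 0.03751704 0.10850646]
dot (array([257.5  , 206.125]), np.int32(80), array([253, 202,  10,  10], dtype=int32)) [0.4836908  0.03483096 0.031     ]
[-0.29177367  0.86753935  0.03006201]
```

View pics/w5.png

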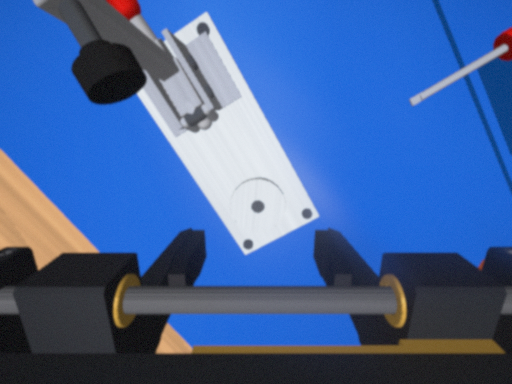

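The disc sits centred on the nest, with its dot at (258,206) → (0.4837, 0.0348). Now for the orange disc.

Emit:
send_rows(rows="-0.03 0.1 0 0;-0.07 0.22 0 0;-0.12 0.35 0 0;-0.16 0.48 0 0;-0.2 0.61 0 0;-0.25 0.74 0.05 0;-0.292 0.868 0.12 0;-0.292 0.868 0.2 0;-0.292 0.868 0.2 0;-0.292 0.868 0.2 0")

```text
clock: 8.15
tool_pos: [0.6502, -0.1799, 0.0436]
eef_rot: [0.883, 0.47, -0.002, -0.002]
contact_force: [0.1, 0.7, 0.2]
opening: 0.749
finger_force: 0.0
```

```bash
python3 - <<'E'
from chk import *
s=sensors.get_state(); c=eyes.calibration("wrist"); p,z=eyes.snapshot("wrist")
h=cv2.cvtColor(p,cv2.COLOR_RGB2HSV).astype(int); m=(h[...,0]<20)&(h[...,1]>110)&(h[...,2]>100); g=p.max(2)
u,v=map(int,proj(c,[.654,-.1805,.011])); print(u,v,s["tool_pos"])
for q in blobs(m,300): print("orange",q,cast(c,*q[0],.011))
n=np.zeros(m.shape,bool); n[v-12:v+12,u-12:u+12]=~m[v-12:v+12,u-12:u+12]
for q in blobs(n,10): print("dot",q,cast(c,*q[0],.011),tool(s,[*cast(c,*q[0],.011)[:2],.006]))
E
```

```text
264 219 [ 0.65016297 -0.17994984  0.04358945]
orange (array([397.67123288,  29.96004566]), np.int32(876), array([372,   0,  52,  80], dtype=int32)) [ 0.78544284 -0.12390897  0.011     ]
orange (array([265.64255828, 217.28601315]), np.int32(3346), array([233, 186,  67,  64], dtype=int32)) [ 0.6559779  -0.17942259  0.011     ]
orange (array([394.80626781, 299.20512821]), np.int32(351), array([380, 277,  26,  51], dtype=int32)) [ 0.70242538 -0.29558842  0.011     ]
orange (array([313.65496183, 349.13435115]), np.int32(655), array([229, 345, 154,   9], dtype=int32)) [ 0.62250394 -0.30416654  0.011     ]
```

Emit:
send_rows(rows="0.008 0.014 0.04 0;0.008 0.014 0.08 0;0.008 0.014 0.11 0;0.008 0.014 0.125 0;0.008 0.014 0.125 0;0.008 0.014 0.125 0")

```text
clock: 8.7
tool_pos: [0.6574, -0.1809, 0.0093]
eef_rot: [0.883, 0.47, -0.0, -0.0]
contact_force: [-0.2, -0.2, 1.0]
opening: 0.753
finger_force: 0.0
```

Emit:
send_rows(rows="0 0 0 0;0 0 0 0;0 0 0 0;0 0 0 0;0 0 0 0;0 0 0 0;0 0 0 0", jaw=1)

```text
clock: 9.28
tool_pos: [0.658, -0.1812, 0.01]
eef_rot: [0.883, 0.47, 0.0, 0.0]
contact_force: [-0.7, 0.0, 4.4]
opening: 0.547
finger_force: 15.0
```

Emit:
send_rows(rows="0 0 -0.1 0;0 0 -0.2 0;0.02 -0.06 -0.27 0;0.06 -0.17 -0.33 0;0.1 -0.3 -0.33 0;0.15 -0.43 -0.33 0;0.19 -0.55 -0.33 0;0.22 -0.65 -0.33 0;0.24 -0.7 -0.33 0;0.24 -0.7 -0.33 0")

```text
clock: 10.12
tool_pos: [0.5209, 0.0005, 0.1086]
eef_rot: [0.881, 0.473, -0.001, -0.002]
contact_force: [0.1, 0.4, -0.5]
opening: 0.543
finger_force: 15.0
```

```bash
python3 - <<'E'
from chk import *
s=sensors.get_state(); c=eyes.calibration("wrist"); p,z=eyes.snapshot("wrist"); cv2.imwrite("pics/w6.png",p[:,:,::-1])
h=cv2.cvtColor(p,cv2.COLOR_RGB2HSV).astype(int); m=(h[...,0]<20)&(h[...,1]>110)&(h[...,2]>60); zt=s["tool_pos"][2]+.005
for q in blobs(m,300): print("orange",q,cast(c,*q[0],zt),tool(s,cast(c,*q[0],zt))*.3)
n=(h[...,2]<120); n[:235]=0;n[270:]=0;n[:,:245]=0;n[:,275:]=0
for q in blobs(n,60): print("dot",q,tool(s,cast(c,*q[0],zt))*.3)
chk(-.0028,[.4842,.035,0],.034)
E
```

```text
orange (array([477.69868996,  16.74422957]), np.int32(1603), array([443,   0,  69,  43], dtype=int32)) [0.66941606 0.04385055 0.11358569] [ 0.11825968  0.09980363 -0.00534917]
orange (array([ 31.32900111, 242.46787969]), np.int32(2693), array([  0, 191,  74,  95], dtype=int32)) [0.41094999 0.07739818 0.11358569] [ 0.00338286 -0.13414668 -0.0044991 ]
orange (array([259.21042714, 243.27051926]), np.int32(4776), array([219, 205,  82,  76], dtype=int32)) [0.52265883 0.00292017 0.11358569] [ 0.00304467  0.00011231 -0.00499986]
orange (array([363.87640449, 298.21629213]), np.int32(356), array([352, 276,  23,  52], dtype=int32)) [ 0.55626619 -0.06551782  0.11358569] [-0.03542088  0.06594201 -0.00525286]
orange (array([310.10431034, 348.80431034]), np.int32(1160), array([182, 339, 226,  15], dtype=int32)) [ 0.50731548 -0.08231736  0.11358569] [-0.07647373  0.03442934 -0.00514335]
10.1667 [ 0.52280373 -0.00217032  0.10859351] -0.9706939472524095 [0.555 0.832] shift [ 0.04096272 -0.17555043  0.24882837]
```

View pics/w6.png

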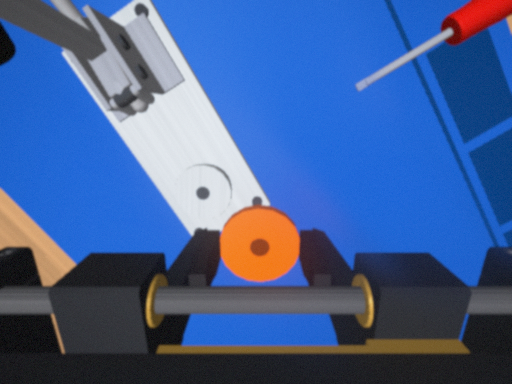

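The orange disc is held at (260,243) with its dot at (260,247), and the alu disc is on the nest at (203,193). I grasped it with the TCP about 4 mm higher than last time, so I check the disc's height in the grip by depth.

```bash
python3 - <<'E'
from chk import *
s=sensors.get_state(); c=eyes.calibration("wrist"); p,z=eyes.snapshot("wrist"); f=192/np.tan(np.radians(c["fov_y"])/2)
M=c["world_from_camera"]
def pt(u,v): return tool(s,M[:3,:3]@np.array([(u-c["cx"])/f,(v-c["cy"])/f,1])*z[v,u]+M[:3,3])*.3
for u,v in ((260,225),(240,243),(280,243),(260,265),(260,247)): print(pt(u,v).round(4))
h=cv2.cvtColor(p,cv2.COLOR_RGB2HSV).astype(int); n=(h[...,2]<170); n[:238]=0;n[258:]=0;n[:,:248]=0;n[:,272:]=0
for q in blobs(n,60): print("dot",q,[tool(s,cast(c,*q[0],s["tool_pos"][2]+a))*.3 for a in (.001,.005)])
import pickle
s3,c3,p3,z3=pickle.load(open("w3.pkl","rb")); s,c,z=s3,c3,z3; M=c["world_from_camera"]
for u,v in ((260,230),(240,250),(280,250),(260,270)): print("alu",pt(u,v).round(4))
E
```

```text
[ 0.013   0.0006 -0.0012]
[ 0.0006 -0.0116 -0.    ]
[ 0.0012  0.0127 -0.0012]
[-0.0141  0.0006 -0.0011]
[-0.0011  0.0006 -0.0019]
dot (array([259.20952381, 246.87142857]), np.int32(210), array([251, 240,  17,  15], dtype=int32)) [array([-0.00151062,  0.00011502, -0.00100006]), array([ 0.00070035,  0.00012337, -0.00500016])]
alu [ 0.0111  0.0007 -0.0043]
alu [-0.001  -0.0111 -0.0059]
alu [-0.002   0.0126 -0.0043]
alu [-0.0157  0.0007 -0.0043]
```

```bash
python3 -c "
from chk import *; chk(-.0015,[.484,.035,0],.055)"
```

```text
10.2167 [ 0.52403294 -0.00400293  0.10857871] -0.9704545841235036 [0.558 0.83 ] shift [ 0.03853689 -0.1833899   0.17846376]
```

Emit:
send_rows(rows="0.01 -0.05 0 0;0.02 -0.1 0.03 0;0.03 -0.14 0.07 0;0.038 -0.18 0.12 0;0.038 -0.18 0.16 0;0.038 -0.18 0.178 0;0.038 -0.18 0.178 0;0.038 -0.18 0.178 0;0.038 -0.18 0.178 0;0.038 -0.18 0.178 0")

```text
clock: 11.05
tool_pos: [0.4861, 0.0349, 0.0557]
eef_rot: [0.883, 0.469, 0.001, 0.0]
contact_force: [0.1, -1.1, 0.4]
opening: 0.545
finger_force: 15.0
```

```bash
python3 - <<'E'
from chk import *
s=sensors.get_state(); c=eyes.calibration("wrist"); p,z=eyes.snapshot("wrist")
h=cv2.cvtColor(p,cv2.COLOR_RGB2HSV).astype(int); n=(h[...,2]<170); n[:238]=0;n[258:]=0;n[:,:248]=0;n[:,272:]=0
for q in blobs(n,60): print("dot",q,tool(s,cast(c,*q[0],s["tool_pos"][2]+.001))*.3,cast(c,*q[0],s["tool_pos"][2]+.001))
chk(-.0015,[.484,.035,0],.038)
E
```

```text
dot (array([259.28054299, 246.85520362]), np.int32(221), array([251, 239,  18,  16], dtype=int32)) [-0.0014736   0.00014814 -0.00100111] [0.48538334 0.03362418 0.05669105]
11.1 [0.4859253  0.03512028 0.05567927] -1.0786324523484014 [0.559 0.829] shift [ 0.00102642 -0.00516822  0.05892553]
```

Emit:
send_rows(rows="0.001 -0.005 0.02 0;0.001 -0.005 0.035 0;0.001 -0.005 0.045 0;0.001 -0.005 0.052 0;0.001 -0.005 0.057 0;0.001 -0.005 0.06 0;0.001 -0.005 0.06 0;0.001 -0.005 0.06 0")

```text
clock: 11.77
tool_pos: [0.4839, 0.0367, 0.0377]
eef_rot: [0.883, 0.47, -0.0, 0.0]
contact_force: [-1.2, -0.3, 9.7]
opening: 0.548
finger_force: 15.0
```

```bash
python3 -c "
from chk import *; chk(-.0015,[.484,.035,0],.038)"
```

```text
11.7667 [0.48386389 0.03669397 0.03774519] -1.085933271897876 [0.558 0.83 ] shift [ 0.00056857  0.00352914 -0.00084874]
```

Emit:
send_rows(rows="0 0.003 -0.003 0;0 0.003 -0.003 0")

```text
clock: 11.93
tool_pos: [0.4851, 0.0361, 0.0381]
eef_rot: [0.883, 0.47, 0.0, 0.0]
contact_force: [-0.5, -0.0, 0.4]
opening: 0.544
finger_force: 15.0
```

Emit:
send_rows(rows="0 0 0 0;0 0 0 0;0 0 0 0;0 0 0 0;0 0 -0.05 0;0 0 -0.15 0;0 0 -0.25 0;0 0 -0.25 0;0 0 -0.25 0;0 0 -0.25 0", jaw=-0.5)

```text
clock: 12.77
tool_pos: [0.4846, 0.036, 0.1127]
eef_rot: [0.883, 0.47, -0.0, 0.0]
contact_force: [0.1, -0.2, 0.4]
opening: 0.749
finger_force: 0.0
```

```bash
python3 - <<'E'
from chk import *
s=sensors.get_state(); c=eyes.calibration("wrist"); p,z=eyes.snapshot("wrist"); cv2.imwrite("pics/w7.png",p[:,:,::-1])
u,v=map(int,proj(c,[.484,.035,.039])); print(u,v,s["tool_pos"])
h=cv2.cvtColor(p,cv2.COLOR_RGB2HSV).astype(int); n=np.zeros(h.shape[:2],bool); n[v-10:v+10,u-10:u+10]=h[v-10:v+10,u-10:u+10,2]<170
for q in blobs(n,15): print("dot",q,cast(c,*q[0],.039))
m=(h[...,0]<20)&(h[...,1]>110)&(h[...,2]>60)
for q in blobs(m,800): print("orange",q,cast(c,*q[0],.039))
y=np.array([.068,.998]); b=np.array([.484,.035])+y*.226; print(b,tool(s,[*b,.14]))
E
```

```text
259 204 [0.4846121  0.03600662 0.11272365]
dot (array([259.76404494, 204.40449438]), np.int32(89), array([255, 200,  11,  10], dtype=int32)) [0.48429152 0.03465641 0.039     ]
orange (array([ 35.33788862, 216.46088145]), np.int32(5854), array([  0, 143, 104, 127], dtype=int32)) [0.31300503 0.13648154 0.039     ]
orange (array([259.70774497, 202.40051348]), np.int32(2337), array([233, 176,  55,  54], dtype=int32)) [0.48528825 0.03622219 0.039     ]
orange (array([261.24643585, 345.83095723]), np.int32(1964), array([155, 320, 259,  34], dtype=int32)) [ 0.39720018 -0.097281    0.039     ]
[0.499368 0.260548] [ 0.64826215 -0.37730206 -0.09107434]
```

View pics/w7.png

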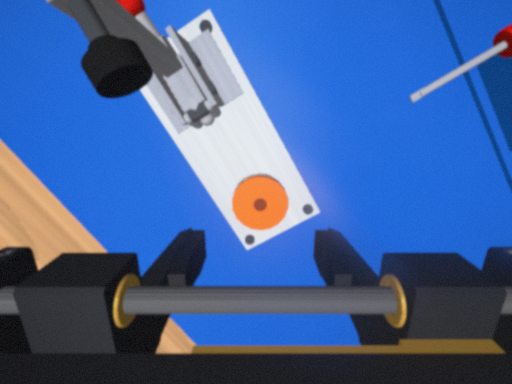

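The orange disc is centred at (260,204) → (0.4843, 0.0347). I'm moving up and over to the handle ball.

Emit:
send_rows(rows="0 0 -0.12 0;0 0 -0.25 0;0 0 -0.36 0;0.08 -0.05 -0.42 -0.02;0.2 -0.12 -0.42 -0.04;0.32 -0.19 -0.42 -0.06;0.43 -0.25 -0.42 -0.083;0.54 -0.315 -0.42 -0.083;0.63 -0.365 -0.42 -0.083;0.648 -0.377 -0.42 -0.083", jaw=-1)

```text
clock: 13.65
tool_pos: [0.4981, 0.2679, 0.2377]
eef_rot: [0.729, 0.684, 0.001, -0.002]
contact_force: [0.2, 0.6, 0.2]
opening: 1.002
finger_force: 0.0
```

Emit:
send_rows(rows="0 0 0.07 0;0 0 0.12 0;0 0 0.15 0;0 0 0.15 0;0 0 0.15 0")

```text
clock: 14.07
tool_pos: [0.4993, 0.2599, 0.1932]
eef_rot: [0.732, 0.681, -0.001, -0.0]
contact_force: [-0.6, -0.7, 0.2]
opening: 1.003
finger_force: 0.0
```

```bash
python3 - <<'E'
from chk import *
s=sensors.get_state(); c=eyes.calibration("wrist"); p,z=eyes.snapshot("wrist"); cv2.imwrite("pics/w8.png",p[:,:,::-1])
b=np.array([.4994,.2605,.081]); print(s["q"].round(2),proj(c,b),s["tool_pos"],R.from_quat(s["eef_rot"]).as_matrix().round(3)[:2,0])
h=cv2.cvtColor(p,cv2.COLOR_RGB2HSV).astype(int); m=((h[...,0]<8)|(h[...,0]>172))&(h[...,1]>130)&(h[...,2]>70)
for q in blobs(m,200): print(q,cast(c,*q[0],.081))
print(tool(s,b)*.3)
E
```

```text
[-0.35  0.68 -0.36  1.8   0.34  0.73 -0.96] [259.36261896 189.24690536] [0.49927083 0.25989832 0.19317586] [0.071 0.997]
(array([260.17954816, 206.26040428]), np.int32(841), array([250, 179,  22,  63], dtype=int32)) [0.49891235 0.24221867 0.081     ]
[0.00077007 0.00026909 0.11217458]
```

View pics/w8.png

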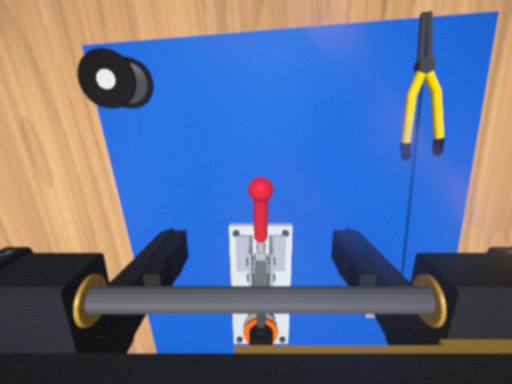

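The ball is at (260,190), within 1 px of the prediction, and nothing is in the way. I descend and grip it.

Emit:
send_rows(rows="0.002 0.002 0.08 0;0.002 0.002 0.17 0;0.002 0.002 0.26 0;0.002 0.002 0.34 0;0.002 0.002 0.4 0;0.002 0.002 0.424 0;0.002 0.002 0.424 0;0.002 0.002 0.424 0;0.002 0.002 0.424 0")

```text
clock: 14.87
tool_pos: [0.5013, 0.2617, 0.0682]
eef_rot: [0.732, 0.681, 0.001, 0.0]
contact_force: [-0.4, 1.2, -0.2]
opening: 1.002
finger_force: 0.0
```

Emit:
send_rows(rows="0 0 0 0;0 0 0 0;0 0 0 0;0 0 0 0;0 0 0 0;0 0 0 0;0 0 0 0;0 0 0 0;0 0 0 0;0 0 0 0", jaw=1, force=15)

```text
clock: 15.7
tool_pos: [0.5001, 0.2611, 0.0667]
eef_rot: [0.732, 0.682, -0.0, -0.0]
contact_force: [0.0, -0.9, 0.4]
opening: 0.285
finger_force: 15.0
```

```bash
python3 - <<'E'
from chk import *
s=sensors.get_state(); t=s["tool_pos"]; print(t,s["contact_force"],s["opening"]*88,R.from_quat(s["eef_rot"]).as_matrix().round(3)[:2,0])
h0=1.25
for h in (1.25,1.1,.95,.8,.65,.5,.35,.2,.1,0,-.03): print(h,"x %.3f z %.3f"%(.11*(np.sin(h)-np.sin(h0))/.3,-.11*(np.cos(h)-np.cos(h0))/.3))
E
```

```text
[0.50012723 0.26114422 0.06674963] [ 0.0164133  -0.91847275  0.42683151] 25.058473303197314 [0.071 0.997]
1.25 x 0.000 z -0.000
1.1 x -0.021 z -0.051
0.95 x -0.050 z -0.098
0.8 x -0.085 z -0.140
0.65 x -0.126 z -0.176
0.5 x -0.172 z -0.206
0.35 x -0.222 z -0.229
0.2 x -0.275 z -0.244
0.1 x -0.311 z -0.249
0 x -0.348 z -0.251
-0.03 x -0.359 z -0.251
```

Emit:
send_rows(rows="-0.01 0 -0.025 0;-0.021 0 -0.051 0;-0.035 0 -0.075 0;-0.05 0 -0.098 0;-0.067 0 -0.12 0;-0.085 0 -0.14 0;-0.105 0 -0.159 0;-0.126 0 -0.176 0;-0.126 0 -0.176 0;-0.126 0 -0.176 0")

```text
clock: 16.53
tool_pos: [0.4975, 0.2232, 0.1201]
eef_rot: [0.732, 0.681, 0.0, 0.0]
contact_force: [-0.5, 0.9, 1.3]
opening: 0.281
finger_force: 15.0
```

```bash
python3 - <<'E'
from chk import *
s=sensors.get_state(); t=s["tool_pos"]; print(t,s["contact_force"],s["opening"]*88)
y=np.array([.068,.998]); hy=(t[:2]-[.484,.035])@y-.122; print("dy",hy,"z",t[2]+.0143-.046, np.arctan2(hy,t[2]+.0143-.046))
E
```

```text
[0.49752998 0.22317018 0.12011323] [-0.50363138  0.90984489  1.30827716] 24.70838278532197
dy 0.06671387474322252 z 0.08841322721065704 0.6464188204340604
```

Emit:
send_rows(rows="-0.023 0 -0.016 0;-0.046 0 -0.03 0;-0.071 0 -0.042 0;-0.096 0 -0.053 0;-0.122 0 -0.061 0;-0.149 0 -0.068 0;-0.185 0 -0.073 0;-0.222 0 -0.075 0;-0.23 0 -0.075 0;-0.23 0 -0.075 0")

```text
clock: 17.37
tool_pos: [0.4928, 0.1538, 0.1425]
eef_rot: [0.732, 0.681, 0.0, 0.0]
contact_force: [-1.2, 1.5, 5.6]
opening: 0.28
finger_force: 15.0
```

```bash
cat > ang.py <<'E'
from chk import *
s=sensors.get_state(); t=s["tool_pos"]; print(s["clock"],t,s["contact_force"],s["opening"]*88)
y=np.array([.068,.998]); hy=(t[:2]-[.484,.035])@y-.122; print("dy",hy,"z",t[2]+.0143-.046, np.arctan2(hy,t[2]+.0143-.046))
E
python3 ang.py
```

```text
17.3667 [0.4928181  0.15384526 0.14253536] [-1.19871804  1.540798    5.5938675 ] 24.634623700191018
dy -0.002792796227792424 z 0.1108353633890067 -0.02519236908050981
```

Emit:
send_rows(rows="0 0 0 0;0 0 0 0;0 0 0 0;0 0 0 0;0 0 0 0;0 0 0 0;0 0 0 0;0 0 0 0;0 0 0 0;0 0 0 0", jaw=-1)

```text
clock: 18.2
tool_pos: [0.4927, 0.1546, 0.1421]
eef_rot: [0.732, 0.682, -0.0, 0.0]
contact_force: [-0.2, -0.8, -0.8]
opening: 0.995
finger_force: 0.0
```

```bash
python3 - <<'E'
from chk import *
c=eyes.calibration("scene"); p,z=eyes.snapshot("scene")
u,v=map(int,proj(c,[.488,.09,.09])); print(u,v); q=p[v-45:v+45,u-60:u+60]; cv2.imwrite("pics/s9.png",cv2.resize(q[:,:,::-1],(720,540),interpolation=cv2.INTER_CUBIC))
s=sensors.get_state(); c=eyes.calibration("wrist"); p,z=eyes.snapshot("wrist"); print(proj(c,[.4922,.157,.156]),s["contact_force"],s["opening"])
h=cv2.cvtColor(p,cv2.COLOR_RGB2HSV).astype(int); m=((h[...,0]<8)|(h[...,0]>172))&(h[...,1]>130)&(h[...,2]>70)
for q in blobs(m,200): print(q,cast(c,*q[0],.156))
E
```

```text
270 191
[257.63449982 251.81887345] [-0.78376869 -0.2045214  -0.98888419] 0.995259813639351
(array([259.41097164, 244.49511855]), np.int32(2151), array([238, 202,  44,  76], dtype=int32)) [0.49351243 0.16146452 0.156     ]
```

View pics/s9.png

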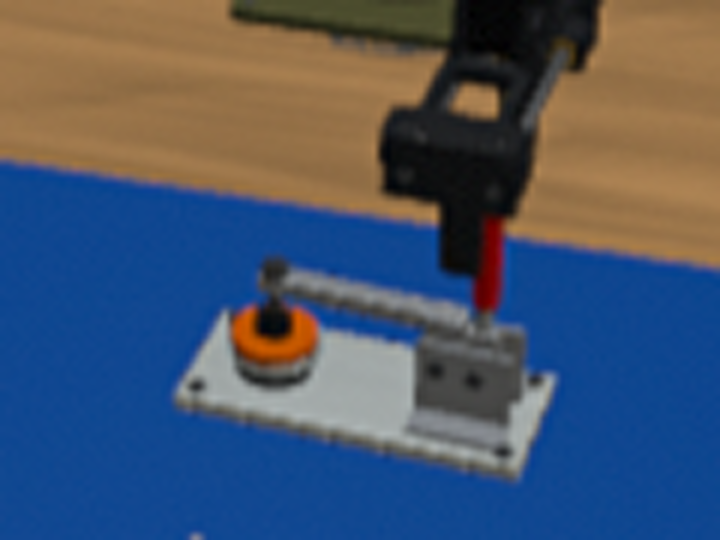

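The handle is locked upright, the arm is level, and the foot presses on the orange disc at about (275,325) in the crop. I wait two more seconds, then regrip.

Emit:
send_rows(rows="0 0 0 0;0 0 0 0;0 0 0 0;0 0 0 0;0 0 0 0;0 0 0 0;0 0 0 0;0 0 0 0;0 0 0 0;0 0 0 0")

```text
clock: 19.13
tool_pos: [0.4927, 0.1546, 0.1421]
eef_rot: [0.732, 0.682, -0.0, 0.0]
contact_force: [-0.4, -0.3, -0.5]
opening: 0.995
finger_force: 0.0
```

Emit:
send_rows(rows="0 0 0 0;0 0 0 0;0 0 0 0;0 0 0 0;0 0 0 0;0 0 0 0;0 0 0 0;0 0 0 0;0 0 0 0;0 0 0 0")

```text
clock: 19.97
tool_pos: [0.4927, 0.1546, 0.1421]
eef_rot: [0.732, 0.682, -0.0, 0.0]
contact_force: [0.2, 0.3, 0.8]
opening: 1.001
finger_force: 0.0
```

Emit:
send_rows(rows="0.008 0 0 0;0.008 0 0 0;0.008 0 0 0;0.008 0 0 0;0.008 0 0 0;0.008 0 0 0")

```text
clock: 20.47
tool_pos: [0.4928, 0.157, 0.1421]
eef_rot: [0.732, 0.682, -0.0, 0.0]
contact_force: [-0.2, -0.5, -0.3]
opening: 1.002
finger_force: 0.0
```

Emit:
send_rows(rows="0 0 0 0;0 0 0 0;0 0 0 0;0 0 0 0;0 0 0 0;0 0 0 0;0 0 0 0;0 0 0 0;0 0 0 0;0 0 0 0", jaw=1, force=20)

```text
clock: 21.3
tool_pos: [0.493, 0.157, 0.1421]
eef_rot: [0.732, 0.682, 0.0, 0.0]
contact_force: [0.3, 0.2, -1.0]
opening: 0.284
finger_force: 20.0
```

```bash
python3 ang.py
```

```text
21.3 [0.49298017 0.15699866 0.14213007] [ 0.27548016  0.16404141 -0.96813429] 24.97199307627288
dy 0.0003653104376582922 z 0.11043006555033923 0.003308058392210283
```

Now I swing back along the reverse arc: from h=0 to 0.65, then to 1.25.

Emit:
send_rows(rows="0.018 0 0.001 0;0.037 0 0.002 0;0.055 0 0.004 0;0.073 0 0.007 0;0.1 0 0.014 0;0.126 0 0.022 0;0.152 0 0.033 0;0.176 0 0.045 0;0.2 0 0.059 0;0.222 0 0.075 0")

```text
clock: 22.13
tool_pos: [0.4976, 0.2247, 0.1194]
eef_rot: [0.732, 0.682, 0.0, -0.0]
contact_force: [-0.3, -0.1, 3.0]
opening: 0.277
finger_force: 20.1
```

Emit:
send_rows(rows="0.021 0 0.017 0;0.041 0 0.036 0;0.059 0 0.056 0;0.076 0 0.078 0;0.091 0 0.101 0;0.105 0 0.125 0;0.117 0 0.151 0;0.126 0 0.176 0;0.128 0 0.181 0;0.128 0 0.181 0")

```text
clock: 22.97
tool_pos: [0.5002, 0.2626, 0.065]
eef_rot: [0.732, 0.682, 0.0, -0.0]
contact_force: [-0.9, 3.2, 3.0]
opening: 0.276
finger_force: 20.1
```

```bash
python3 ang.py
```

```text
22.9667 [0.50024162 0.26262198 0.0649959 ] [-0.8592151   3.16144971  3.04692705] 24.292382874166144
dy 0.10627116613853471 z 0.033295903441764876 1.2671729697212966
```

Back at its open stop. I release it, retreat straight up, and check the final state numerically.

Emit:
send_rows(rows="0 0 0 0;0 0 0 0;0 0 0 0;0 0 0 0;0 0 0 0;0 0 0 0;0 0 0 0;0 0 0 0", jaw=-1)

```text
clock: 23.63
tool_pos: [0.5003, 0.2616, 0.0653]
eef_rot: [0.732, 0.681, -0.0, 0.0]
contact_force: [0.6, -0.0, 0.1]
opening: 0.857
finger_force: 0.0
```

Emit:
send_rows(rows="0 0 -0.05 0;0 0 -0.13 0;0 0 -0.25 0;0 0 -0.37 0;0 0 -0.45 0;0 0 -0.5 0;0 0 -0.5 0;0 0 -0.5 0")

```text
clock: 24.3
tool_pos: [0.5005, 0.2617, 0.2157]
eef_rot: [0.732, 0.681, 0.001, 0.0]
contact_force: [-0.2, 0.2, -0.8]
opening: 1.002
finger_force: 0.0
```

```bash
python3 - <<'E'
from chk import *
s=sensors.get_state(); print(s["clock"],s["tool_pos"],s["contact_force"])
def red(p): h=cv2.cvtColor(p,cv2.COLOR_RGB2HSV).astype(int); return ((h[...,0]<8)|(h[...,0]>172))&(h[...,1]>130)&(h[...,2]>70)
def ora(p): h=cv2.cvtColor(p,cv2.COLOR_RGB2HSV).astype(int); return (h[...,0]<16)&(h[...,1]>130)&(h[...,2]>90)
c=eyes.calibration("wrist"); p,z=eyes.snapshot("wrist"); print("ball pred",proj(c,[.4994,.2605,.081]))
for q in blobs(red(p),100): print("red",q)
c=eyes.calibration("scene"); p,z=eyes.snapshot("scene"); u,v=map(int,proj(c,[.484,.035,.039])); print("stack pred",u,v)
import pickle; p0=pickle.load(open("d0.pkl","rb"))["scene"][1]
m=ora(p); m[:v-20]=0;m[v+20:]=0;m[:,:u-20]=0;m[:,u+20:]=0
for q in blobs(m,15): print("orange",q,cast(c,*q[0],.039))
d=(np.abs(p.astype(int)-p0).max(2)>60)
for q in blobs(d,15): print("changed",q[0].round(),q[1],q[2])
E
```

```text
24.3 [0.50051034 0.26172306 0.21570172] [-0.15174772  0.17911024 -0.76784437]
ball pred [258.03234971 185.20850256]
red (array([258.79310345, 201.54206897]), np.int32(725), array([249, 176,  20,  59], dtype=int32))
stack pred 255 200
orange (array([255.31858407, 201.40707965]), np.int32(113), array([249, 197,  14,  10], dtype=int32)) [0.48864294 0.03707527 0.039     ]
changed [219.   3.] 16 [216   0   8   6]
changed [228.   6.] 40 [222   0  13  11]
changed [288.   3.] 116 [275   0  25  10]
changed [305.  14.] 67 [303   0   5  31]
changed [241.  13.] 60 [239   3   4  21]
changed [336.  27.] 33 [335  21   4  11]
changed [249.  41.] 229 [236  31  26  32]
changed [111.  52.] 30 [104  51  14   4]
changed [350.  55.] 19 [349  50   3  12]
changed [329. 118.] 2250 [310  55  37 125]
changed [135.  72.] 29 [129  71  12   4]
changed [353.  75.] 29 [350  73   8   6]
changed [106.  83.] 72 [103  76   8  15]
changed [134.  88.] 17 [132  86   5   5]
changed [255. 201.] 138 [248 196  15  12]
changed [178. 204.] 129 [171 199  15  11]
changed [177. 229.] 163 [169 223  17  13]
```

```bash
python3 - <<'E'
from chk import *; from plant import finish_job
c=eyes.calibration("top"); p,z=eyes.snapshot("top"); u,v=map(int,proj(c,[.484,.035,.039]))
h=cv2.cvtColor(p,cv2.COLOR_RGB2HSV).astype(int); m=(h[...,0]<20)&(h[...,1]>130)&(h[...,2]>90)
n=np.zeros_like(m); n[v-14:v+14,u-14:u+14]=m[v-14:v+14,u-14:u+14]; q=max(blobs(n,10),key=lambda b:b[1]); x=cast(c,*q[0],.039); print(q,x)
if np.hypot(*(x[:2]-[.484,.035]))<.003: print(finish_job())
E
```

```text
(array([269.46616541, 211.91729323]), np.int32(133), array([263, 206,  13,  13], dtype=int32)) [0.4829578  0.03467644 0.039     ]
the job is handed in; nothing more can be done
None
```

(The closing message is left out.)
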